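# Grease the polishing arbor's bearing

### The arm

A 7-joint arm with a two-finger parallel gripper is mounted at the origin on the work surface. World frame = base frame: x ahead of the robot, y to its left, z up, the work surface at z = 0. Lengths are in m, angles in rad, forces in N, time in s.
With the tool pointing down it reaches from about 0.4 to 0.85 m from the base axis. Payload 4.5 kg.
Tool frame: the origin (TCP) lies where the fingers leave the gripper's body, on its centre line; the fingertips stand 64 mm ahead of it and the grasp point (between the pads) lies 45 mm ahead of it; z points along the fingers, y is the direction in which the jaws open and shut (so a half turn about z gives the same grasp; the last joint's range is limited). The gripper opens to 88 mm and grips with 3 to 60 N. Pads are 18 mm wide; open, the fingers measure 123 mm over their backs; the gripper's body (75 mm by 187 mm) begins 45 mm behind the grasp point.
Start: joints at [-1.071, 0.689, -0.195, 1.565, 0.157, 0.902, -0.215], TCP at [0.281, 0.558, 0.303] pointing down, gripper open.
Joint ranges: [-3.01, 3.01], [-0.46, 2.08], [-1.47, 1.51], [0.13, 2.56], [-1, 4.14], [0.04, 2.09], [-2.66, 2.66]. Speed limits (rad/s): [2.57, 2.57, 3.14, 3.14, 3.14, 3.14, 3.14].

### API

Orientations are given as a unit quaternion [x, y, z, w].
In Python, from plant import monitor, snapshot, workorder, finder gives the robot as it stands.
- The arm moves only by the tool carry_out, never from a script. Its argument "motion" is one flat list of numbers, 6 for each row, row after row: the shift along the tool's x, y, z in cm, then the turn, a rotation vector about the tool's x, y, z in rad. In form: [x, y, z, rx, ry, rz, x, y, z, rx, ry, rz, ...]. A call has 1 to 8 rows; each row shifts and turns the commanded pose from where the row before left it, along the tool's axes as they then stand; what a row does not reach is not made up. A row lasts 1/8 s, in which the tool goes at most 62.5 mm and 10.7 degrees, less where a joint would pass 70% of its speed; a pose out of reach is approached as far as the arm can. A call with a gripper value outside its range is refused whole. "hand" is the finger opening in cm, from 0 to 8.81, set as the call begins (left out, the last holds). The fingers move at their own pace and stop on an object; "grip_force" is the grip in N (left out, the last holds). Time passes only in rows, so rows that do not move let the fingers close. It gives the time, the measured TCP pose, the force and the opening at its end, in the units of the state.
- monitor.get_state(): the state, without advancing time (a new reading comes with each control period).
- snapshot(name): name is "scene" or "top" or "wrist"; returns a dict with "frame" (400x640x3 uint8, red, green, blue), "range_z" (400x640 float32, m along the optical axis (not along the pixel's ray), 0 where there is no reading), "fx", "fy", "cx", "cy" (pixels), "D" ([k1, k2, p1, p2, k3] as OpenCV has them; the pictures are not rectified), "rvec" (rotation vector, rad) and "tvec" (3), from world to camera coordinates, as OpenCV has them; the wrist camera has in their place "hand_eye" (4x4, takes a point from camera to tool coordinates, whose origin is the TCP and whose axes are the flange's). Camera axes: x right, y down, z forward; pixel columns grow to the right and rows downward; lengths in m; the calibration is good to about 2 mm. A picture is of the moment at which its call begins: read the wrist's pose just before it.
- workorder.finish_job(): hands the job in, once; it reports no verdict.
Trained networks look in a picture, given as the dict that the camera call returned (one of the last four; its "shot" number tells which), for a name from the list of things; names that differ only in an ending like _2 or _b are one class to them, and where a whole thing is asked for, a point or a joint stands for the part that bears it (a point fixed in the world has none). Each returns a list of dicts, best first, with "p" (0 to 1); they miss things now and then, are a little off and sometimes report something else, mostly with a low value. They report only what shows in the picture. A call takes as long as a camera call. They do not tell look-alikes from the thing itself.
- finder.masks_of(picture, thing): "pixels" (400x640 bool, what is visible of it) and "extent" ([left, top, right, bottom] in pixels, round what is visible of it).
The state is a dict: "clock": time; "q": joint angles; "qd": joint speeds; "joint_torque": joint torques, N m; "tool_pos": TCP position; "eef_rot": TCP orientation; "contact_force": force on the tool from outside, world axes, zero at the start; "moment": the same for the moment, N m; "opening": opening from 0.0 (shut) to 1.0 (fully open).
Only numpy, scipy, OpenCV 4.12 (cv2) and the standard library are available. Lean on these libraries where they do the work, as an engineer would, in place of code of your own. Each camera call takes 0.05 s, during which the arm holds its last target. There are 200 camera calls.

### The job

One of the two bearings of the polishing arbor is due for grease: its nipple is bare, while the other nipple still wears its yellow dust cap. Take the push-type grease gun out of its wooden block, press its coupler squarely onto the bare nipple until it snaps on, then push the gun most of the way down its spring stroke and finish while you hold it pressed like that. Leave the capped nipple untouched and do not shift the other things on the bench.

Things in the scene. Friction and masses are not known exactly. Their poses are not given: they have to be found in the camera images.
- arbor: Polishing arbor: fixed green bed 180 x 270 mm, two blue pillow-block bearings 170 mm apart, shaft along its y at 66 mm height, pulley between, wheel 110 mm across with guard (to 135 mm high) beyond the right (-y) bearing, taper spindle out to y = +200 mm. Origin: centre of the bed's underside; x away from the robot, z up. A grease nipple on each bearing leans 30 degrees towards -x. Place, yaw vary.
- nipple_left (a point): Centre of the ball head (12 mm diameter, on a 7.6 mm neck) of the left (+y) bearing's grease nipple, 117 mm above the bench; a brass hexagon's top lies 15 mm below it. The point's z axis is the nipple's axis, pointing outward: up and towards the robot, 30 degrees from vertical. The point exists whether this nipple is capped or bare.
- nipple_right (a point): The same for the right (-y) bearing.
- cap: Yellow plastic dust cap, fixed, 19 mm across and 21 mm long, over one of the two nipples (which one varies); the other nipple is bare. Its origin lies at the centre of the capped nipple's head; its z axis is vertical, not along the nipple.
- gun: Push-type grease gun, loose, 0.4 to 0.6 kg, upright in the block, coupler down. Origin: centre of the red barrel's foot; z along the gun to the handle. Barrel 42 mm diameter, z = 0 to 75 mm; black square handle 28 x 28 mm, faces along x and y, z = 75 to 136 mm (grip near z = 105 mm); red end knob 33 mm across to z = 147 mm. Coupler mouth at z = -66 mm with the nozzle out. Yaw varies.
- coupler (a point): Point on the gun's axis 14 mm inside the coupler's mouth, where the nipple head's centre sits once snapped on (z = -52 mm of the gun, nozzle out). Its z axis is the gun's, to the handle. Coupler 27 mm across, 32 mm long; mouth a cone from 20 to 14 mm wide; four spring jaws 9 mm inside. Pushing the head past them takes 5 to 7 N; it then bottoms on the seal and the jaws close behind it.
- plunger (a joint): Stroke of the gun in m: how far nozzle and coupler have been pushed into the barrel against the return spring, 0 (out) to 0.014 (fully in). It yields only above 10 N, so that the coupler snaps on first, takes 15 N when fully in, and springs back when the push ends.
- stand: Dark wooden block 90 x 90 x 75 mm, fixed in place, with a hole of 35 mm diameter, 68 mm deep, in its top. The gun's barrel foot rests on its top and the coupler hangs free in the hole, 66 mm deep. Origin: centre of the underside.
- copper_cup: Bystander: unfinished copper cup, 72 mm across the rim, 85 high. Origin: centre of its underside.
- copper_bowl: Bystander: copper bowl, 120 mm across, 55 high. Origin: centre of its underside.
- hammer: Bystander: hammer 270 mm long, lying, wooden handle. Origin: centre of its underside.
- wrench: Bystander: small steel wrench 160 mm long, lying. Origin: centre of its underside.
- grease_tin: Bystander: closed tin, 84 mm across, 85 high, green label. Origin: centre of its underside.
- compound_bar: Bystander: green bar of polishing compound, 130 x 45 x 35 mm. Origin: centre of its underside.
- wood_rest: Bystander: stepped block of pale wood, 100 x 60 x 80 mm. Origin: centre of its underside.
Mind the look-alikes: they are no part of the job. What is shaped like the gun but turquoise is not meant.

How it is judged:
By the outcome, as a careful person would: the job done as asked, in the order asked, and still so for the second after the job is handed in, while the arm keeps its last pose, push and grip.
It also fails if it takes over 38 s, if anything falls off the work surface, if the arm or the gripper's body presses on something with over 40 N, if the wrist force passes 120 N, or if a joint passes its speed limit or range.

## Working session

There is one attempt and no reset: what is moved stays moved. The work goes in short steps, Python scripts to look and compute and a tool call to move; the robot and the scene stay as the last step left them, time stands still between calls to the robot, and variables do not carry over. Pictures are saved under pics/ and viewed, about 8 in all and at most 12, crops included, and the job is handed in when it is done.

Besides the shell and the picture viewer there is one more tool, called after "Request:" as name(argument=value, ...) on one line, values as JSON. carry_out: Moves the arm, as the interface text tells. Its arguments: {"type":"object","properties":{"motion":{"type":"array"},"hand":{"type":"number"},"grip_force":{"type":"number"}},"required":["motion"]}

```bash
mkdir -p pics; ls
cat > h.py <<'E'
import numpy as np, cv2, sys
from scipy.spatial.transform import Rotation as R
sys.path.insert(0,'.')
from plant import monitor, snapshot, workorder, finder
def save(img,n): cv2.imwrite('pics/'+n,cv2.cvtColor(np.ascontiguousarray(img),cv2.COLOR_RGB2BGR))
def pose(s):
    T=np.eye(4);T[:3,:3]=R.from_quat(s['eef_rot']).as_matrix();T[:3,3]=s['tool_pos'];return T
def cam2world(p,s=None):
    T=np.eye(4)
    if 'rvec' in p:
        T[:3,:3]=cv2.Rodrigues(np.array(p['rvec'],float))[0];T[:3,3]=np.ravel(p['tvec']);return np.linalg.inv(T)
    return pose(s)@np.array(p['hand_eye'])
def pts(p,s=None):
    """400x640x3 world points"""
    K=np.array([[p['fx'],0,p['cx']],[0,p['fy'],p['cy']],[0,0,1.]])
    v,u=np.mgrid[0:400,0:640]
    n=cv2.undistortPoints(np.stack([u,v],-1).reshape(-1,1,2).astype(float),K,np.array(p['D'],float)).reshape(400,640,2)
    z=p['range_z'];P=np.dstack([n*z[...,None],z]).astype(float)
    T=cam2world(p,s);W=P@T[:3,:3].T+T[:3,3];W[z<=0]=np.nan;return W
def proj(p,X,s=None):
    K=np.array([[p['fx'],0,p['cx']],[0,p['fy'],p['cy']],[0,0,1.]])
    T=np.linalg.inv(cam2world(p,s))
    return cv2.projectPoints(np.atleast_2d(X).astype(float),cv2.Rodrigues(T[:3,:3])[0],T[:3,3],K,np.array(p['D'],float))[0].reshape(-1,2)
E
python3 - <<'E'
from h import *
ims=[]
print(monitor.get_state())
for n in ['scene','top']:
    p=snapshot(n); ims.append(p['frame']); W=pts(p)
    for t in ['gun','arbor','cap','stand','nipple_left','nipple_right','coupler']:
        try:
            for m in finder.masks_of(p,t)[:3]:
                q=W[m['pixels']]; print(n,t,round(m['p'],2),np.round(m['extent']),np.round(np.nanmedian(q,0),3),np.round(np.nanmax(q,0),3))
        except Exception as e: print(n,t,e)
    save(p['frame'],n+'0.png')
E
```

```text
pics
{'clock': 0.0, 'q': array([-1.07121154,  0.68997183, -0.19455692,  1.56637606,  0.15727562,
        0.90249259, -0.21511783]), 'qd': array([-0.00084086,  0.00015739,  0.00083959, -0.00118158,  0.00117751,
        0.00047655, -0.00239373]), 'joint_torque': array([ 3.97727663e-04, -5.27554178e+01, -1.26634654e+00, -1.53427058e+01,
       -5.25604666e-02,  6.46693516e-03,  1.49404655e-04]), 'tool_pos': array([0.28047711, 0.55793641, 0.30191006]), 'eef_rot': array([ 2.30749624e-01,  9.73012718e-01, -9.12471777e-04, -1.69766932e-04]), 'contact_force': array([ 0.00262627,  0.31644768, -0.10640516]), 'moment': array([ 0.02004448, -0.01025601, -0.05572206]), 'opening': 1.0012546691912965}
scene gun 0.49 [332.  98. 343. 144.] [0.419 0.432 0.193] [0.458 0.456 0.22 ]
scene arbor 0.83 [271. 198. 387. 298.] [ 0.658 -0.157  0.057] [0.727 0.172 0.136]
scene cap 0.4 [332. 196. 344. 208.] [ 0.611 -0.007  0.116] [0.621 0.156 0.127]
scene stand 0.86 [311. 147. 349. 178.] [0.461 0.298 0.048] [0.493 0.379 0.079]
scene nipple_left 0.57 [275. 200. 380. 300.] [ 0.657 -0.156  0.059] [0.727 0.108 0.136]

[... 268 characters left out ...]
 230. 196. 246.] [0.435 0.33  0.159] [0.457 0.367 0.226]
top arbor 0.79 [283. 148. 417. 215.] [ 0.621 -0.095  0.032] [0.727 0.101 0.14 ]
top cap 0.38 [312. 174. 318. 181.] [0.604 0.005 0.122] [0.618 0.015 0.132]
top stand 0.83 [173. 224. 219. 263.] [0.431 0.32  0.073] [0.498 0.407 0.213]
top stand 0.48 [170. 230. 197. 245.] [0.436 0.33  0.161] [0.461 0.367 0.226]
top nipple_left 0.64 [277. 149. 417. 210.] [ 0.621 -0.094  0.032] [0.732 0.118 0.14 ]
top nipple_left 0.39 [313. 176. 320. 184.] [0.603 0.004 0.123] [0.615 0.013 0.132]
top nipple_right 0.88 [280. 148. 413. 217.] [ 0.621 -0.094  0.032] [0.732 0.116 0.14 ]
top coupler 0.38 [163. 248. 169. 258.] [0.402 0.433 0.027] [0.413 0.44  0.038]
```

Run:
```python
import cv2,numpy as np
a=cv2.imread('pics/scene0.png');b=cv2.imread('pics/top0.png')
c1=cv2.resize(a[80:310,220:440],None,fx=1.8,fy=1.8,interpolation=cv2.INTER_CUBIC)
c2=cv2.resize(b[130:280,110:430],None,fx=2.5,fy=2.5,interpolation=cv2.INTER_CUBIC)
cv2.imwrite('pics/c1.png',c1);cv2.imwrite('pics/c2.png',c2)
```

```text
(no output)
```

View pics/scene0.png

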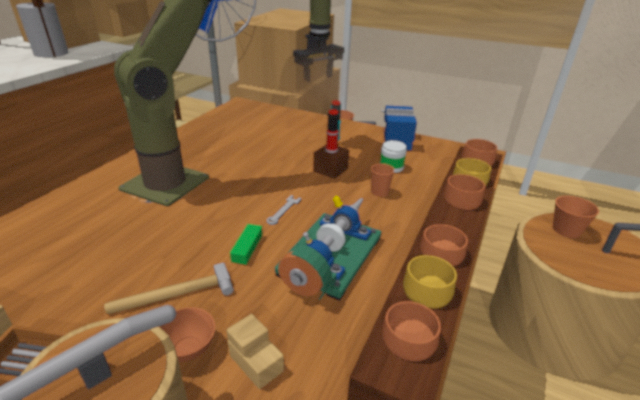

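View pics/c2.png

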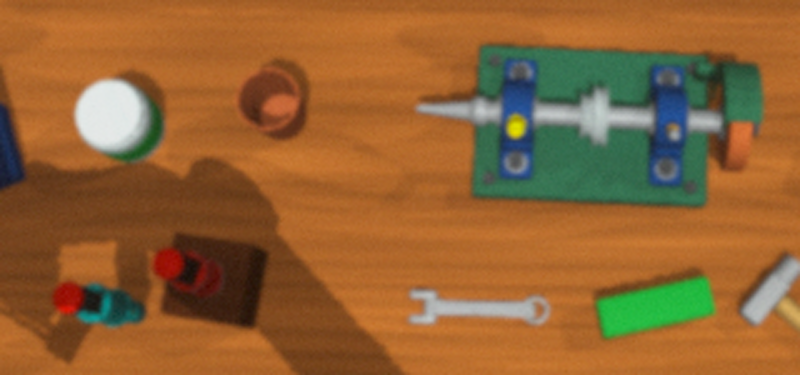

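The scene view shows the arbor at (330,250), and the red gun in its dark block at (332,140) with a second gun behind it. In the top view, these could be taken for the gun:
- **Turquoise gun:** standing on the bench at top (145,250). This is the decoy.
- **Red-barrelled gun:** in the dark block at top (183,239). This is the one I choose.

The left nipple wears the yellow cap at top (316,180). The right one, at about (379,182), is bare.

Run:
```python
from h import *
s=monitor.get_state(); 
p=snapshot('top'); W=pts(p); f=p['frame'].astype(int); hsv=cv2.cvtColor(p['frame'],cv2.COLOR_RGB2HSV)
ms=finder.masks_of(p,'gun')
for m in ms[:2]:
    q=W[m['pixels']]; k=q[q[:,2]>.214]; print('gun',m['extent'],'knob',np.round(k.mean(0),4),len(k),(k[:,:2].min(0)+k[:,:2].max(0))/2)
g=(hsv[...,0]>65)&(hsv[...,0]<95)&(hsv[...,1]>90)&(abs(W[...,2]-.012)<.012); g[:, :270]=0; g[:,420:]=0; g[:140]=0;g[220:]=0
q=W[g]; print('bed',len(q),cv2.minAreaRect(q[:,:2].astype(np.float32)*1000),np.median(q[:,2]))
sub=W[168:196,364:394].reshape(-1,3); k=sub[sub[:,2]>.108]; print(np.round(k,3)[:40])
y=(hsv[...,0]>22)&(hsv[...,0]<35)&(hsv[...,1]>150); y[:160]=0;y[200:]=0;y[:,:300]=0;y[:,330:]=0
print('cap',y.sum(),np.nanmedian(W[y],0),np.nanmax(W[y],0))
# shaft
sh=W[160:200,320:370].reshape(-1,3); k=sh[(sh[:,2]>.066)&(sh[:,2]<.08)]; 
print('shaft',np.median(k,0))
s=monitor.get_state(); w=snapshot('wrist'); print(w['hand_eye'],w['fx']); save(w['frame'],'w0.png')
st=W[220:270,165:225].reshape(-1,3); st=st[abs(st[:,2]-.075)<.006]; print('stand',cv2.minAreaRect(st[:,:2].astype(np.float32)*1000))
```

```text
gun [169.6, 228.8, 195.2, 245.7] knob [0.4375 0.3402 0.2189] 119 [0.43737582 0.3404906 ]
gun [131.2, 240.8, 166.7, 265.7] knob [0.403  0.4409 0.2149] 13 [0.40297687 0.44134618]
bed 112 ((629.2084350585938, -79.62718200683594), (260.3135681152344, 172.96730041503906), 87.98297119140625) 0.023224717172193876
[[ 0.603 -0.162  0.115]
 [ 0.602 -0.164  0.122]
 [ 0.602 -0.167  0.123]
 [ 0.599 -0.159  0.12 ]
 [ 0.599 -0.162  0.122]
 [ 0.599 -0.164  0.124]
 [ 0.599 -0.167  0.121]
 [ 0.6   -0.17   0.118]
 [ 0.597 -0.16   0.116]
 [ 0.597 -0.162  0.119]
 [ 0.597 -0.165  0.12 ]
 [ 0.596 -0.167  0.122]
 [ 0.598 -0.17   0.117]
 [ 0.594 -0.162  0.12 ]
 [ 0.594 -0.165  0.12 ]
 [ 0.595 -0.168  0.118]]
cap 49 [0.60356595 0.00423435 0.12172591] [0.61865186 0.01242654 0.1306549 ]
shaft [ 0.62646918 -0.07250875  0.07482878]
[[-1.67056347e-03 -9.58790792e-01 -2.84108124e-01  7.30612073e-02]
 [ 9.99998596e-01 -1.63980766e-03 -3.46095826e-04 -8.35755629e-04]
 [-1.34049188e-04 -2.84108303e-01  9.58792185e-01 -8.24872753e-02]
 [ 0.00000000e+00  0.00000000e+00  0.00000000e+00  1.00000000e+00]] 326.2863314142339
stand ((438.51409912109375, 342.3078918457031), (92.30050659179688, 88.84809112548828), 82.58251190185547)
```

View pics/w0.png

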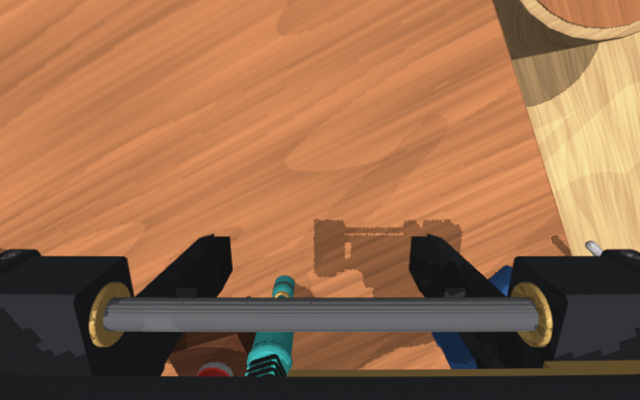

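The wrist view shows the turquoise look-alike at (270,340) and the red knob at (215,370), both near the bottom edge. I'll move to get a close look at the red gun from above.

Request:
carry_out(motion=[0, 0, -5, 0, 0, 0, 0, 0, -5, 0, 0, 0, -5.6, -2, 0, 0, 0, 0, -5.6, -2, 0, 0, 0, 0, -5.6, -2, 0, 0, 0, 0, -5.6, -2, 0, 0, 0, 0, -5.6, -2, 0, 0, 0, 0, -5.6, -2, 0, 0, 0, 0], hand=8.8)

```text
clock: 1.95
tool_pos: [0.5281, 0.2988, 0.4029]
eef_rot: [0.231, 0.973, 0.0, 0.0]
contact_force: [0.8, 0.5, -0.3]
opening: 0.998
```

```bash
cat > wl.py <<'E'
from h import *
snapshot('top')
s=monitor.get_state(); w=snapshot('wrist'); W=pts(w,s)
print(s['clock'],s['tool_pos'],s['eef_rot'],np.round(pose(s)[:3,0],3))
save(w['frame'],'w1.png'); np.savez('w1.npz',W=W,f=w['frame'],T=pose(s))
for m in finder.masks_of(w,'gun')[:3]:
    q=W[m['pixels']]; q=q[~np.isnan(q[:,0])]
    print(m['p'],m['extent'])
    for lo,hi in [(.075,.1),(.1,.14),(.155,.205),(.216,.23)]:
        k=q[(q[:,2]>lo)&(q[:,2]<hi)]
        if len(k)>8: print(lo,len(k),np.round(np.median(k,0),4),cv2.minAreaRect(k[:,:2].astype(np.float32)*1000))
E
python3 wl.py
```

```text
2.0 [0.53520486 0.28930897 0.40254254] [ 0.2372621   0.97143406 -0.00290415  0.00375859] [-0.887  0.461 -0.009]
0.69 [370.5, 0.0, 404.3, 17.2]
0.075 213 [0.4202 0.4297 0.0818] ((419.0930480957031, 433.8796081542969), (34.632164001464844, 9.73371410369873), 63.43788528442383)
0.1 38 [0.421  0.4319 0.1044] ((420.6375427246094, 432.99676513671875), (17.580598831176758, 2.281510829925537), 61.870121002197266)
0.68 [303.7, 28.7, 345.6, 82.4]
0.075 87 [0.4553 0.3352 0.0852] ((431.5938415527344, 346.07879638671875), (49.08187484741211, 61.59819030761719), 61.50307083129883)
0.155 118 [0.4534 0.3348 0.1823] ((440.98486328125, 339.4716796875), (28.15557289123535, 27.29128074645996), 73.36843872070312)
0.216 1460 [0.4404 0.3396 0.2203] ((440.2662658691406, 339.70819091796875), (31.11133575439453, 31.4710693359375), 48.508602142333984)
```

View pics/w1.png

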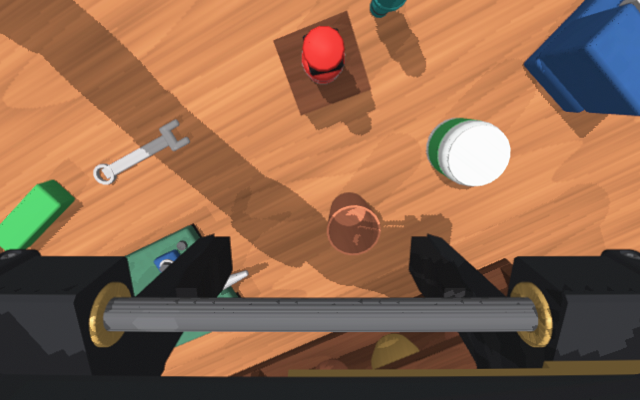

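Run:
```python
from h import *
s=monitor.get_state(); w=snapshot('wrist'); W=pts(w,s); print(s['tool_pos'],s['eef_rot'])
f=w['frame'].astype(int)
d=np.hypot(W[...,0]-.4403,W[...,1]-.3397)
k=(d<.03)&(W[...,2]>.155)&(W[...,2]<.205)&(f.max(-1)<90)
q=W[k]; print(len(q))
print(np.round(q[::max(1,len(q)//50)]*1000,0)[:,:].astype(int).tolist())
# fit square 28mm: min distance to square outline
from scipy.optimize import least_squares
def res(p):
    c,sn=np.cos(p[2]),np.sin(p[2]); r=(q[:,:2]-p[:2])@np.array([[c,-sn],[sn,c]])
    return np.abs(r).max(1)-.014
for a0 in np.arange(0,1.57,.2):
    o=least_squares(res,[.4403,.3397,a0],loss='soft_l1',f_scale=.001); print(np.round(o.x,4),np.degrees(o.x[2])%90,o.cost*1e6)
K=(d<.035)&(W[...,2]>.214); print('knob',cv2.minEnclosingCircle(W[K][:,:2].astype(np.float32)*1000))
```

```text
[0.52978952 0.29622723 0.40244048] [ 2.34716109e-01  9.72063197e-01 -8.87890198e-04  8.37624561e-04]
56
[[431, 356, 203], [432, 357, 202], [433, 356, 203], [423, 331, 203], [424, 330, 205], [455, 350, 204], [456, 349, 203], [456, 348, 204], [457, 349, 203], [456, 346, 205], [456, 346, 203], [456, 347, 203], [457, 348, 195], [455, 344, 195], [456, 345, 194], [456, 346, 188], [456, 347, 183], [457, 348, 182], [455, 343, 188], [455, 344, 181], [456, 345, 177], [456, 346, 174], [456, 347, 167], [457, 348, 167], [447, 324, 203], [455, 341, 175], [455, 343, 167], [455, 343, 168], [456, 344, 161], [448, 323, 203], [448, 324, 204], [448, 323, 203], [449, 324, 203], [449, 324, 204], [449, 325, 203], [450, 326, 203], [451, 327, 203], [451, 328, 203], [449, 323, 203], [450, 324, 203], [450, 325, 195], [450, 325, 196], [450, 326, 189], [450, 327, 183], [451, 327, 183], [451, 328, 174], [451, 329, 174], [451, 330, 167], [451, 331, 161], [452, 332, 161], [449, 323, 181], [449, 324, 175], [450, 325, 174], [450, 325, 167], [450, 326, 161], [450, 327, 160]]
[ 0.4396  0.34   -0.2834] 73.76154858206898 1.8850655968776153
[ 0.4396  0.3401 -0.281 ] 73.89874936740586 1.8760553276590652
[ 0.4396  0.3401 -0.281 ] 73.89874227556258 1.8760553274148828
[0.4396 0.34   1.2874] 73.76158281123388 1.8850655940550078
[0.4396 0.34   1.2874] 73.76157245206258 1.8850655946856465
[0.4396 0.34   1.2874] 73.76160886794679 1.8850655933279672
[0.4396 0.34   1.2874] 73.76158968897604 1.8850655937434695
[0.4396 0.3401 1.2898] 73.89875357960044 1.8760553278471404
knob ((440.12591552734375, 339.828369140625), 16.080520629882812)
```

The red gun in the dark block shows at (323,55), with its handle faces yawed 73.8°. The turquoise gun is clear of it at (388,5). Next I align above the red gun.

Request:
carry_out(motion=[0, 0, 0, 0, 0, -0.185, 4.9, 0.8, 0, 0, 0, 0, 4.9, 0.8, 0, 0, 0, 0, 0, 0, 5, 0, 0, 0, 0, 0, 5, 0, 0, 0, 0, 0, 0, 0, 0, 0, 0, 0, 0, 0, 0, 0])

```text
clock: 3.02
tool_pos: [0.4372, 0.3444, 0.3043]
eef_rot: [0.139, 0.99, 0.001, 0.0]
contact_force: [-0.0, -0.2, 1.2]
opening: 1.0
```

```bash
cat > st.py <<'E'
from h import *
s=monitor.get_state();T=pose(s)
print(s['clock'],np.round(T,4).tolist(),'F',np.round(s['contact_force'],2),'M',np.round(s['moment'],2),s['opening'],np.round(s['q'],2))
print('yaw y',np.degrees(np.arctan2(T[1,1],T[0,1])),'d tool cm',100*T[:3,:3].T@(np.array([.4398,.34,.227])-T[:3,3]))
E
python3 st.py
```

```text
3.025 [[-0.9613, 0.2756, 0.0013, 0.4372], [0.2756, 0.9613, 0.0023, 0.3444], [-0.0006, 0.0026, -1.0, 0.3043], [0.0, 0.0, 0.0, 1.0]] F [-0.02 -0.19  1.21] M [ 0.02 -0.02  0.03] 0.9999381612642637 [-0.6   0.6  -0.24  1.77  0.19  0.79  0.35]
yaw y 74.0019508358665 d tool cm [-0.37104958 -0.37429282  7.73180548]
```

Request:
carry_out(motion=[-0.3, -0.3, 3, 0, 0, 0, 0, 0, 2.5, 0, 0, 0, 0, 0, 0, 0, 0, 0, 0, 0, 0, 0, 0, 0])

```text
clock: 3.52
tool_pos: [0.4401, 0.3402, 0.2497]
eef_rot: [0.14, 0.99, 0.002, 0.001]
contact_force: [-0.3, 0.1, -0.0]
opening: 1.0
```

```bash
python3 st.py
```

```text
3.525 [[-0.9609, 0.277, 0.0027, 0.4401], [0.277, 0.9609, 0.0028, 0.3402], [-0.0018, 0.0034, -1.0, 0.2497], [0.0, 0.0, 0.0, 1.0]] F [-0.3   0.11 -0.04] M [0.05 0.   0.  ] 0.999741825368477 [-0.61  0.67 -0.22  1.83  0.22  0.66  0.33]
yaw y 73.91731561366663 d tool cm [ 0.02817291 -0.03838651  2.27397092]
```

Request:
carry_out(motion=[0, 0, 2.2, 0, 0, 0, 0, 0, 0, 0, 0, 0])

```text
clock: 3.78
tool_pos: [0.4394, 0.3393, 0.2263]
eef_rot: [0.14, 0.99, 0.0, 0.0]
contact_force: [-0.2, 0.0, -0.1]
opening: 0.998
```

Request:
carry_out(motion=[0, 0, 0, 0, 0, 0, 0, 0, 0, 0, 0, 0, 0, 0, 0, 0, 0, 0, 0, 0, 0, 0, 0, 0, 0, 0, 0, 0, 0, 0, 0, 0, 0, 0, 0, 0], hand=0, grip_force=55)

```text
clock: 4.53
tool_pos: [0.4394, 0.3392, 0.2257]
eef_rot: [0.14, 0.99, 0.0, 0.0]
contact_force: [0.3, 0.7, 0.1]
opening: 0.342
```

```bash
python3 st.py
```

```text
4.525 [[-0.9608, 0.2771, 0.0, 0.4394], [0.2771, 0.9608, 0.0002, 0.3392], [-0.0, 0.0002, -1.0, 0.2257], [0.0, 0.0, 0.0, 1.0]] F [0.3  0.65 0.12] M [0.16 0.02 0.04] 0.34243007146722493 [-0.62  0.71 -0.21  1.85  0.24  0.61  0.32]
yaw y 73.91398314697356 d tool cm [-0.02018968  0.09011203 -0.12862831]
```

Request:
carry_out(motion=[0, 0, -3, 0, 0, 0, 0, 0, -5, 0, 0, 0, 0, 0, -5, 0, 0, 0, 0, 0, -2, 0, 0, -0.185, -0.9, -5, 0, 0, 0, -0.061, -0.9, -5, 0, 0, 0, 0, -0.9, -5, 0, 0, 0, 0, -0.9, -5, 0, 0, 0, 0])

```text
clock: 5.52
tool_pos: [0.4647, 0.1356, 0.375]
eef_rot: [0.017, 1.0, -0.0, -0.001]
contact_force: [1.0, -0.2, -4.6]
opening: 0.31
```

Request:
carry_out(motion=[-0.9, -5, 0, 0, 0, 0, -1.7, -5, 0, 0, 0, 0, -1.7, -5, 0, 0, 0, 0, -0.9, -5, 0, 0, -0.17, 0, 0, -5, 0, 0, -0.17, 0, 0, -5, 0, 0, -0.18, 0, 0, 0, 0, 0, 0, 0, 0, 0, 0, 0, 0, 0])

```text
clock: 6.52
tool_pos: [0.5058, -0.1637, 0.3748]
eef_rot: [0.017, 0.967, -0.004, 0.255]
contact_force: [0.3, 0.5, -4.0]
opening: 0.312
```

```bash
python3 st.py
cat > wl2.py <<'E'
from h import *
n=sys.argv[1]
t=snapshot('top')
s=monitor.get_state(); w=snapshot('wrist'); W=pts(w,s); T=pose(s)
save(w['frame'],n+'.png'); np.savez(n+'.npz',W=W,f=w['frame'],T=T,H=w['hand_eye'])
print(np.round(T,4).tolist())
Wt=(W-T[:3,3])@T[:3,:3]
np.save(n+'t.npy',Wt)
print('nip proj',proj(w,[.598,-.165,.117],s))
E
python3 wl2.py w2
```

```text
6.525 [[-0.8692, 0.0352, 0.4932, 0.5058], [0.0311, 0.9994, -0.0164, -0.1637], [-0.4935, 0.0011, -0.8698, 0.3748], [0.0, 0.0, 0.0, 1.0]] F [ 0.29  0.49 -4.01] M [0.17 0.95 0.09] 0.31162873182435263 [ 0.57  0.37 -0.39  2.12  0.22  0.18  1.57]
yaw y 87.98527670831959 d tool cm [14.59879132 50.09479446  8.76876807]
[[-0.8684, 0.0326, 0.4948, 0.5069], [0.0288, 0.9995, -0.0153, -0.1626], [-0.495, 0.001, -0.8689, 0.3753], [0.0, 0.0, 0.0, 1.0]]
nip proj [[321.54672117 122.3189594 ]]
```

View pics/w2.png

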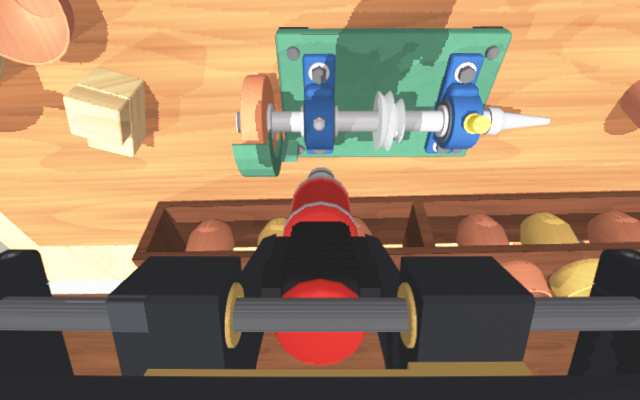

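The wrist view shows the red gun held, with its coupler tip at (320,172) and the bare right nipple at (319,124). The yellow cap sits on the left nipple at (478,122). Next I measure the coupler and the nipple in the tool frame.

Run:
```python
from h import *
d=np.load('w2.npz');W=d['W'];f=d['f'];Wt=np.load('w2t.npy');T=d['T']
# gun barrel & coupler points in tool frame
def circ(k):
    A=np.c_[2*k[:,:2],np.ones(len(k))];b=(k[:,:2]**2).sum(1);x=np.linalg.lstsq(A,b,rcond=None)[0];return x[:2],np.sqrt(x[2]+x[:2]@x[:2])
r=np.hypot(Wt[...,0],Wt[...,1])
for lo,hi in [(.08,.1),(.1,.12),(.12,.14),(.185,.2),(.2,.212),(.212,.225)]:
    k=Wt[(r<.03)&(Wt[...,2]>lo)&(Wt[...,2]<hi)]
    if len(k)>10: print(lo,len(k),np.round(k.mean(0),4),'y',np.round([k[:,1].min(),k[:,1].max()],4),'xmax',k[:,0].max().round(4),circ(k), k[:,2].max())
k=W[100:150,300:340].reshape(-1,3);kt=Wt[100:150,300:340].reshape(-1,3)
h=k[:,2]>.108; print('head',h.sum(),'W mean',k[h].mean(0),'max',k[h].max(0),'min',k[h].min(0),'T mean',kt[h].mean(0),'zmin',kt[h][:,2].min(), 'y',kt[h][:,1].min(),kt[h][:,1].max(),'x',kt[h][:,0].min(),kt[h][:,0].max())
# sphere fit r=6mm on nearest points
from scipy.optimize import least_squares
q=k[h]; 
def res(c): return np.linalg.norm(q-c,axis=1)-.006
o=least_squares(res,[.598,-.165,.117],loss='soft_l1',f_scale=.0007);c=o.x
print('sphere',c,np.median(abs(o.fun)),'tool',(c-T[:3,3])@T[:3,:3])
save(cv2.resize(f[90:210,270:370],None,fx=5,fy=5,interpolation=cv2.INTER_NEAREST),'w2c.png')
hsv=cv2.cvtColor(f,cv2.COLOR_RGB2HSV)
y=(hsv[...,0]>22)&(hsv[...,0]<34)&(hsv[...,1]>150);y[:100]=0;y[145:]=0;y[:,:455]=0;y[:,500:]=0
print('cap',W[y].mean(0),W[y].max(0),W[y].min(0))
g=(hsv[...,0]>65)&(hsv[...,0]<95)&(hsv[...,1]>90)&(W[...,2]<.03)&(W[...,2]>.008); g[170:]=0
print('bed',g.sum(),cv2.minAreaRect(W[g][:,:2].astype(np.float32)*1000))
```

```text
0.08 394 [ 0.0168 -0.0008  0.0905] y [-0.0211  0.0192] xmax 0.021 (array([-0.00017303, -0.00079925]), np.float64(0.01959566844469467)) 0.09999129163301665
0.1 456 [ 0.0157 -0.0006  0.1094] y [-0.0188  0.0171] xmax 0.0192 (array([-0.00053697, -0.00077884]), np.float64(0.01926774607760135)) 0.11971346120857182
0.12 511 [ 0.0147 -0.0005  0.1324] y [-0.0213  0.0202] xmax 0.0202 (array([-0.00111537, -0.00072375]), np.float64(0.01992711161460892)) 0.1399999025515642
0.185 92 [ 0.011  -0.0005  0.1934] y [-0.011   0.0102] xmax 0.0128 (array([-0.00034923, -0.00056403]), np.float64(0.01259182035342157)) 0.19965089395619995
0.2 58 [ 0.0101 -0.0003  0.2063] y [-0.0123  0.0115] xmax 0.0125 (array([-0.0008033 , -0.00059787]), np.float64(0.013122318013279382)) 0.2119024154002092
0.212 25 [ 0.01   -0.0005  0.2139] y [-0.0125  0.0117] xmax 0.0124 (array([-0.00098632, -0.00054688]), np.float64(0.013229261211342493)) 0.21692963929771913
head 99 W mean [ 0.59785297 -0.16771349  0.12025531] max [ 0.60360539 -0.16240299  0.12413741] min [ 0.59374624 -0.17303141  0.11644135] T mean [ 0.04709835 -0.00244158  0.26669867] zmin 0.26309447282246956 y -0.0076983009554117895 0.0028675517144468245 x 0.04175392900564614 0.05221629111268416
sphere [ 0.60024888 -0.16785567  0.1168614 ] 0.0003845239192093886 tool [ 0.04669375 -0.00250904  0.27083522]
cap [nan nan nan] [nan nan nan] [nan nan nan]
bed 4756 ((629.5198974609375, -84.33876037597656), (266.0074157714844, 177.49703979492188), 88.3684310913086)
```

View pics/w2c.png

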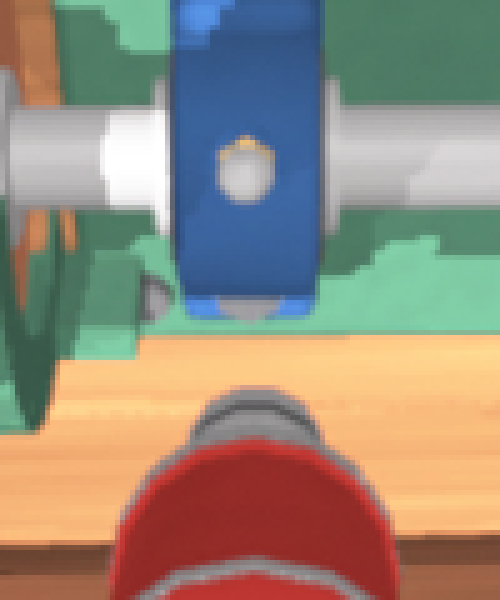

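The crop shows the nipple head centred at about (319,124), right above the coupler. The tool is within about 0.5° of the nipple's axis. I move in line with the axis, about 18 mm short of the head.

Request:
carry_out(motion=[2.4, -0.1, 0, 0, -0.005, 0, 2.35, -0.1, 0, 0, 0, 0, 0, 0, 1.5, 0, 0, 0, 0, 0, 1.5, 0, 0, 0, 0, 0, 0, 0, 0, 0, 0, 0, 0, 0, 0, 0])

```text
clock: 7.38
tool_pos: [0.4762, -0.1654, 0.3403]
eef_rot: [0.016, 0.967, -0.004, 0.256]
contact_force: [-0.5, -0.2, -3.5]
opening: 0.314
```

```bash
cat > fit.py <<'E'
from h import *
n=sys.argv[1]
s=monitor.get_state(); w=snapshot('wrist'); W=pts(w,s); T=pose(s); f=w['frame']
print(s['clock'],'T',np.round(T,4).tolist(),'F',np.round(s['contact_force'],2),'Ftool',np.round(T[:3,:3].T@s['contact_force'],2),'q',np.round(s['q'],2),s['opening'])
c=np.array([.6002,-.1679,.1169]); ct=(c-T[:3,3])@T[:3,:3]; print('nipple in tool',np.round(ct,4))
a=np.array([-.5*np.cos(.0284),.5*np.sin(.0284),.866]); print('axis err tool',np.round(T[:3,:3].T@a,4))
Wt=(W-T[:3,3])@T[:3,:3]; r=np.hypot(Wt[...,0],Wt[...,1])
for lo,hi in [(.08,.1),(.12,.14),(.185,.2),(.2,.212),(.212,.225)]:
    k=Wt[(r<.03)&(Wt[...,2]>lo)&(Wt[...,2]<hi)]
    if len(k)>10:
        A=np.c_[2*k[:,:2],np.ones(len(k))];x=np.linalg.lstsq(A,(k[:,:2]**2).sum(1),rcond=None)[0]
        print(lo,len(k),'axis',np.round(x[:2],4),'zmax',k[:,2].max().round(4),'ymid',(k[:,1].min()+k[:,1].max())/2)
u,v=proj(w,c,s)[0]; print('nip px',u,v)
u,v=int(u),int(v); save(cv2.resize(f[max(v-40,0):v+70,u-60:u+60],None,fx=5,fy=5,interpolation=cv2.INTER_NEAREST),n+'.png')
E
python3 fit.py w3
```

```text
7.375 T [[-0.8684, 0.0324, 0.4948, 0.4762], [0.0286, 0.9995, -0.0153, -0.1654], [-0.495, 0.0009, -0.8689, 0.3403], [0.0, 0.0, 0.0, 1.0]] F [-0.54 -0.19 -3.5 ] Ftool [ 2.2  -0.21  2.78] q [ 0.6   0.4  -0.4   2.24  0.94  0.04  0.88] 0.3139607845636593
nipple in tool [0.0028 0.0013 0.2554]
axis err tool [ 0.0057 -0.0013 -1.    ]
0.08 387 axis [ 0.0002 -0.0009] zmax 0.1 ymid -0.0010980818795681205
0.12 504 axis [-0.0011 -0.0008] zmax 0.14 ymid -0.0005501251525324973
0.185 93 axis [-0.0007 -0.0006] zmax 0.1999 ymid -0.0009123307038125406
0.2 59 axis [-0.0009 -0.0006] zmax 0.2115 ymid -0.0004155268548376766
0.212 24 axis [-0.0009 -0.0006] zmax 0.2159 ymid -0.00041992753399792276
nip px 322.60041365125954 167.6283488984961
```

View pics/w3.png

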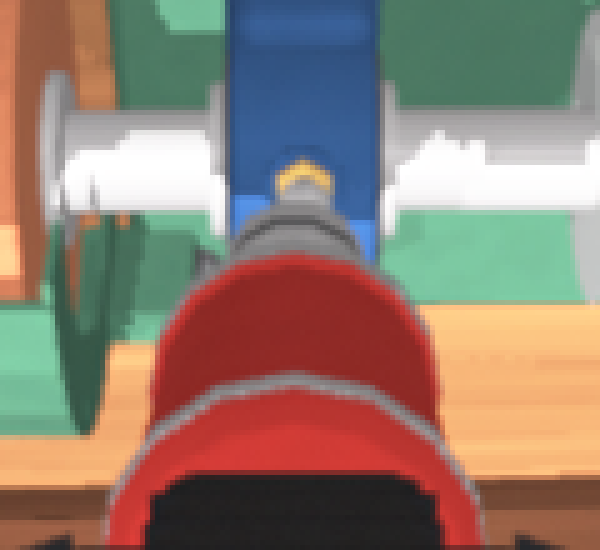

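Joint 6 is at its lower limit (0.04), which is a wrist flip point, so that move was cut short. The alignment is otherwise fine. I'll try small steps to let joint 5 swing round.

Request:
carry_out(motion=[0.1, 0, 0.3, 0, 0, 0, 0.1, 0, 0.3, 0, 0, 0, 0, 0, 0.3, 0, 0, 0, 0, 0, 0.3, 0, 0, 0])

```text
clock: 7.92
tool_pos: [0.4801, -0.1661, 0.3289]
eef_rot: [0.016, 0.966, -0.004, 0.256]
contact_force: [0.3, 0.6, -4.1]
opening: 0.311
```

```bash
python3 fit.py w4
```

```text
7.925 T [[-0.8682, 0.0333, 0.495, 0.4801], [0.0293, 0.9994, -0.0159, -0.1661], [-0.4953, 0.0007, -0.8687, 0.3289], [0.0, 0.0, 0.0, 1.0]] F [ 0.27  0.57 -4.12] Ftool [1.82 0.58 3.7 ] q [ 0.64  0.44 -0.47  2.24  1.62  0.08  0.2 ] 0.3111082924871459
nipple in tool [0.0007 0.0021 0.2437]
axis err tool [ 0.0054 -0.0019 -1.    ]
0.08 399 axis [ 0.0003 -0.0009] zmax 0.1 ymid -0.00038023853982580534
0.12 501 axis [-0.0009 -0.0008] zmax 0.14 ymid -0.0009456343089644503
0.185 94 axis [-0.0006 -0.0006] zmax 0.2 ymid -0.0008990023666670911
0.2 58 axis [-0.0008 -0.0006] zmax 0.2119 ymid -0.00038688073179952813
0.212 24 axis [-0.0011 -0.0005] zmax 0.216 ymid -0.0003835431982201921
nip px 323.3886679296428 172.0274113676965
```

View pics/w4.png

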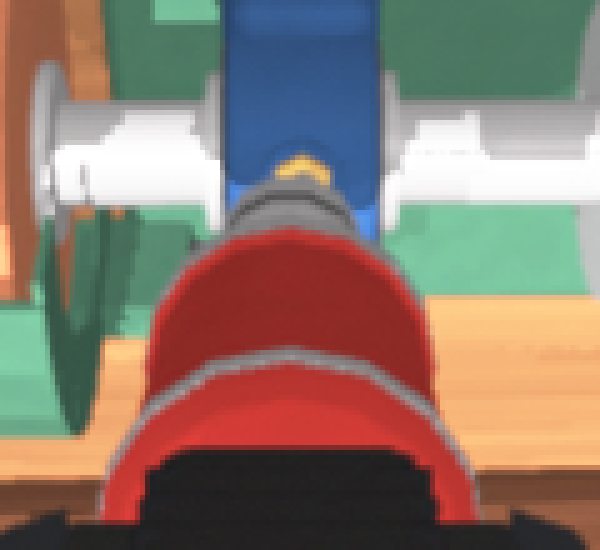

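The crop shows the coupler centre at x≈291 and the nipple hexagon at x≈302, so the coupler is about 2 mm off in y. I correct that and bring the mouth over the head.

Request:
carry_out(motion=[0.15, 0.23, 0, 0, 0, 0, 0, 0, 0.8, 0, 0, 0, 0, 0, 0.6, 0, 0, 0, 0, 0, 0.6, 0, 0, 0, 0, 0, 0.5, 0, 0, 0, 0, 0, 0, 0, 0, 0, 0, 0, 0, 0, 0, 0])

```text
clock: 8.85
tool_pos: [0.4911, -0.1646, 0.3062]
eef_rot: [0.017, 0.967, -0.004, 0.256]
contact_force: [-0.6, -0.4, -3.9]
opening: 0.316
```

```bash
python3 fit.py w5
```

```text
8.85 T [[-0.8684, 0.0342, 0.4946, 0.4911], [0.0302, 0.9994, -0.0162, -0.1646], [-0.4949, 0.0009, -0.869, 0.3062], [0.0, 0.0, 0.0, 1.0]] F [-0.6  -0.41 -3.94] Ftool [ 2.46 -0.43  3.13] q [ 0.74  0.53 -0.66  2.24  1.81  0.22  0.01] 0.3156716634879451
nipple in tool [-0.0012  0.0003  0.2186]
axis err tool [ 0.0059 -0.0021 -1.    ]
0.08 387 axis [ 0.     -0.0008] zmax 0.1 ymid -0.00036537672661023785
0.12 508 axis [-0.0011 -0.0008] zmax 0.14 ymid -0.0009389431095916927
0.185 94 axis [-0.0003 -0.0008] zmax 0.1999 ymid -0.0008458581004424951
0.2 59 axis [-0.0008 -0.0005] zmax 0.2119 ymid -0.00042953937857599916
0.212 24 axis [-0.0009 -0.0006] zmax 0.2163 ymid -0.0004058281031341397
nip px 321.74398135761396 179.72158908798312
```

View pics/w5.png

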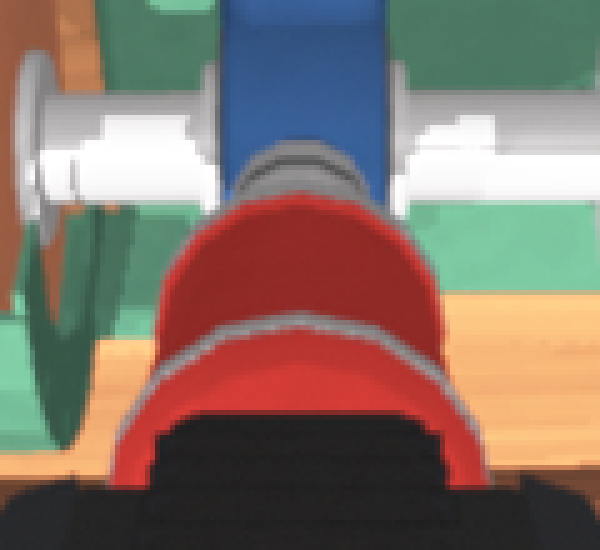

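The crop shows the coupler and bearing centred together at x≈303, with the mouth at the head and no contact force yet. I continue along the axis slowly.

Request:
carry_out(motion=[0, 0, 0.4, 0, 0, 0, 0, 0, 0.4, 0, 0, 0, 0, 0, 0.3, 0, 0, 0, 0, 0, 0, 0, 0, 0])

```text
clock: 9.4
tool_pos: [0.4968, -0.1647, 0.2962]
eef_rot: [0.017, 0.967, -0.003, 0.256]
contact_force: [2.2, 0.6, -6.3]
opening: 0.314
```

```bash
cat > f.py <<'E'
from h import *
s=monitor.get_state();T=pose(s); c=np.array([.6002,-.1679,.1169])
print(s['clock'],'F',np.round(s['contact_force'],2),'Ftool',np.round(T[:3,:3].T@s['contact_force'],2),'M',np.round(T[:3,:3].T@s['moment'],2),'nip',np.round((c-T[:3,3])@T[:3,:3],4),'z',np.round(T[:3,2],3),'q',np.round(s['q'],2))
E
python3 f.py
```

```text
9.4 F [ 2.15  0.64 -6.32] Ftool [1.28 0.7  6.55] M [-0.35  0.82  0.04] nip [-1.200e-03 -1.000e-04  2.069e-01] z [ 0.494 -0.015 -0.869] q [ 0.76  0.56 -0.7   2.24  1.86  0.26 -0.03]
```

Request:
carry_out(motion=[0, 0, 0.3, 0, 0, 0, 0, 0, 0, 0, 0, 0])

```text
clock: 9.65
tool_pos: [0.4983, -0.1647, 0.2938]
eef_rot: [0.017, 0.967, -0.004, 0.256]
contact_force: [2.5, 1.4, -7.7]
opening: 0.315
```

```bash
python3 f.py
```

```text
9.65 F [ 2.53  1.36 -7.72] Ftool [1.67 1.43 7.93] M [-0.52  0.77  0.06] nip [-1.100e-03 -1.000e-04  2.041e-01] z [ 0.495 -0.015 -0.869] q [ 0.76  0.57 -0.71  2.24  1.87  0.27 -0.04]
```

Request:
carry_out(motion=[0, 0, 0.3, 0, 0, 0, 0, 0, 0, 0, 0, 0])

```text
clock: 9.9
tool_pos: [0.4992, -0.1647, 0.2918]
eef_rot: [0.016, 0.966, -0.004, 0.256]
contact_force: [-4.7, 1.3, 5.4]
opening: 0.313
```

```bash
python3 f.py
```

```text
9.9 F [-4.75  1.25  5.36] Ftool [ 1.51  1.09 -7.03] M [-0.48  1.01  0.03] nip [-1.10e-03  1.00e-04  2.02e-01] z [ 0.495 -0.016 -0.869] q [ 0.76  0.58 -0.72  2.24  1.88  0.28 -0.05]
```

The pull-in followed by about 10 N of back pressure means the coupler snapped on and bottomed on the seal. Next I push the spring stroke.

Request:
carry_out(motion=[0, 0, 0.3, 0, 0, 0, 0, 0, 0.3, 0, 0, 0, 0, 0, 0.3, 0, 0, 0, 0, 0, 0, 0, 0, 0])

```text
clock: 10.4
tool_pos: [0.5036, -0.1648, 0.2842]
eef_rot: [0.016, 0.966, -0.004, 0.256]
contact_force: [-7.2, 0.6, 7.9]
opening: 0.311
```

```bash
python3 f.py; python3 fit.py w6
```

```text
10.4 F [-7.18  0.61  7.86] Ftool [  2.35   0.37 -10.39] M [-0.47  1.06  0.01] nip [-1.000e-03  1.000e-04  1.932e-01] z [ 0.495 -0.016 -0.869] q [ 0.77  0.6  -0.74  2.23  1.91  0.31 -0.07]
10.4 T [[-0.8681, 0.0336, 0.4952, 0.5036], [0.0293, 0.9994, -0.0164, -0.1648], [-0.4955, 0.0003, -0.8686, 0.2842], [0.0, 0.0, 0.0, 1.0]] F [-7.18  0.61  7.86] Ftool [  2.35   0.37 -10.39] q [ 0.77  0.6  -0.74  2.23  1.91  0.31 -0.07] 0.3109105265867573
nipple in tool [-1.000e-03  1.000e-04  1.932e-01]
axis err tool [ 0.0052 -0.0024 -1.    ]
0.08 398 axis [ 0.     -0.0008] zmax 0.1 ymid -0.0006046047646076792
0.12 502 axis [-0.0011 -0.0007] zmax 0.14 ymid -0.0005536026973135457
0.185 75 axis [-0.0007 -0.0005] zmax 0.2 ymid -0.0004685329998022998
0.2 39 axis [-0.0009 -0.0005] zmax 0.2072 ymid -0.0004105300998827029
0.212 603 axis [0.0077 0.0001] zmax 0.225 ymid 0.0006535097472787875
nip px 321.5994154616779 186.52790357238266
```

Request:
carry_out(motion=[0, 0, 0.3, 0, 0, 0, 0, 0, 0, 0, 0, 0, 0, 0, 0, 0, 0, 0])

```text
clock: 10.82
tool_pos: [0.505, -0.1648, 0.2818]
eef_rot: [0.016, 0.966, -0.004, 0.256]
contact_force: [-9.3, 1.1, 8.6]
opening: 0.315
```

```bash
python3 f.py; python3 fit.py w7
```

```text
10.825 F [-9.27  1.06  8.59] Ftool [  3.83   0.75 -12.07] M [-0.48  1.11  0.04] nip [-1.000e-03  1.000e-04  1.905e-01] z [ 0.495 -0.017 -0.869] q [ 0.77  0.61 -0.74  2.23  1.91  0.32 -0.08]
10.825 T [[-0.868, 0.0336, 0.4953, 0.505], [0.0292, 0.9994, -0.0166, -0.1648], [-0.4956, 0.0, -0.8685, 0.2818], [0.0, 0.0, 0.0, 1.0]] F [-9.27  1.06  8.59] Ftool [  3.83   0.75 -12.07] q [ 0.77  0.61 -0.74  2.23  1.91  0.32 -0.08] 0.3154726643996535
nipple in tool [-1.000e-03  1.000e-04  1.905e-01]
axis err tool [ 0.005  -0.0026 -1.    ]
0.08 388 axis [-0.0001 -0.0009] zmax 0.1 ymid -0.0011974072755932194
0.12 494 axis [-0.001  -0.0007] zmax 0.14 ymid -0.0005449174843398536
0.185 75 axis [-0.0005 -0.0005] zmax 0.2 ymid 4.0682177006768835e-05
0.2 19 axis [-0.0008 -0.0005] zmax 0.2037 ymid -0.0004232585850539889
0.212 764 axis [0.0096 0.0002] zmax 0.225 ymid 8.392567664001864e-05
nip px 321.66634362969484 187.32934447639624
```

View pics/w7.png

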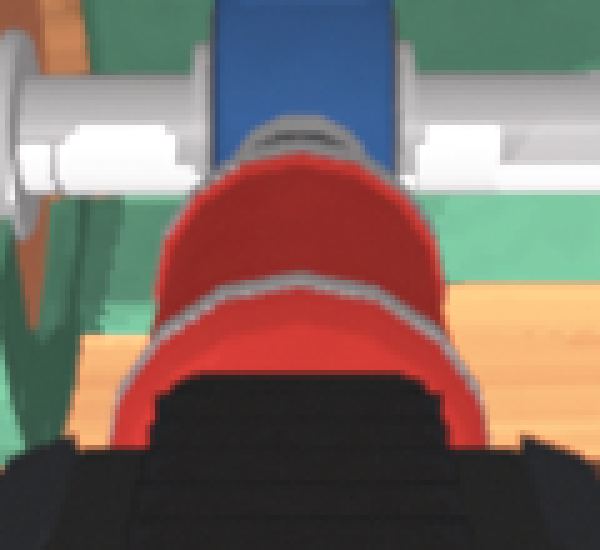

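The crop shows the coupler seated on the nipple and drawn into the barrel. The mouth retracted about 12–13 mm and the push is about 15 N. I'm handing the job in.

```bash
python3 -c "
from h import *
print(workorder.finish_job())"; python3 f.py
```

```text
the job is handed in; nothing more can be done
None
the job is handed in; nothing more can be done
```

I took the red grease gun out of the wooden block and snapped its coupler onto the bare right-hand nipple. I pushed it down its spring stroke and handed the job in with it held pressed, at about 10.8 s of the 38 s allowed. The capped left nipple, the turquoise look-alike and the other things on the bench were never approached with the gun or gripper.

**Last checks before handing in:**
- **Snap:** the force along the gun's axis first pulled the gun in, by about 5 N. It then reversed to about 10 N of back pressure at the calculated seating depth. The mouth ended about 13 mm past the head's centre, against 14 mm nominal.
- **Stroke:** the mouth retracted about 12.8 mm by depth image and about 11.5 mm by tool travel, out of 14 mm. The push was about 15 N, which would mean fully in, so the three differ slightly, but all put it at 80% or more.
- **Squareness:** the gun was tilted about 0.3° from the nipple's axis. There was a small sideways load of 1 to 2 N.

On the way in, joint 6 reached its lower limit and cut one move short. Small steps let the wrist swing round, and the gun stayed in line.

I took no final overall picture of the bench, so the bystanders being unmoved rests on the path I chose and on there being no unexpected forces.

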